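Mix a settled sample and hold it over the bottom-view reader

ROBOT

A 6-joint arm with a two-finger parallel gripper is mounted at the origin on a cart in front of the work surface, level with it; the furniture and walls round the work are solid. World frame = base frame: x ahead of the robot, y to its left, z up, the work surface at z = 0. Lengths are in m, angles in rad, forces in N, time in s.
With the tool pointing down it reaches from about 0.375 to 0.9 m from the base axis. Payload 3.1 kg.
Tool frame: the origin (TCP) lies at the very end of the fingers, on their centre line; the grasp point (between the pads) lies 19 mm behind it (manip.pinch_z is the distance from the TCP to the grasp point, in m); z points along the fingers, y is the direction in which the jaws open and shut (so a half turn about z gives the same grasp; the last joint's range is limited). The gripper opens to 85 mm and grips with 20 to 120 N. Pads are 22 mm wide; open, the fingers measure 114 mm over their backs; the gripper's body (76 mm by 85 mm) begins 54 mm behind the grasp point. The pads swing forward as they close: fully open they stand 13 mm farther back than shut.
Start: joints at [-1.407, 0.527, 1.433, -0, 1.181, -0.178], TCP at [0.21, -0.589, 0.231] pointing down, gripper open.
Joint ranges: [-3.08, 3.08], [-0.75, 2.2], [0.22, 2.44], [-1.43, 4.57], [0, 2.65], [-2.85, 2.85]. Speed limits (rad/s): [2.79, 2.79, 3.14, 3.14, 3.14, 3.14].

INTERFACE

Orientations are given as a unit quaternion [x, y, z, w].
In Python, from station import manip gives the robot as it stands.
- The arm moves only by the tool drive_tool, never from a script. Its argument "increments" is a list of rows, each a list of 7 numbers: the closure in counts, from 0 (fully open) to 255 (shut), then the shift along the tool's x, y, z in cm, then the turn, a rotation vector about the tool's x, y, z in rad. A call has 1 to 20 rows; each row is the pose to reach, as a shift and turn from the pose commanded when the call began, along the tool's axes at that moment; what a row does not reach only later rows make up. A row lasts 1/10 s, in which the tool goes at most 50 mm and 8.59 degrees, less where a joint would pass 70% of its speed; a pose out of reach is approached as far as the arm can. A call with a gripper value outside its range is refused whole. The fingers move at their own pace and stop on an object; "force" is the grip in N (left out, the last holds). Time passes only in rows, so rows that repeat a pose let the fingers close. It gives the time, the measured TCP pose, the force and the opening at its end, in the units of the state.
- manip.sense(): the state, without advancing time (a new reading comes with each control period).
- manip.snapshot(name): name is "side" or "top"; returns the picture (384x512x3 uint8, red, green, blue); there is no depth.
- manip.camera_model(name): a dict with "mtx" (3x3 intrinsics, pixels), "cam_to_world" (4x4, takes a point from camera to world coordinates). Camera axes: x right, y down, z forward; pixel columns grow to the right and rows downward; lengths in m; the calibration is good to about 2 mm. A picture is of the moment at which its call begins. camera_model takes no time and is no camera call.
- manip.sign_off(): hands the job in, once; it reports no verdict.
The state is a dict: "t": time; "q": joint angles; "qd": joint speeds; "tau": joint torques, N m; "tcp_pos": TCP position; "tool_rot": TCP orientation; "force": force on the tool from outside, world axes, zero at the start; "ft_torque": the same for the moment, N m; "finger_gap": opening from 0.0 (shut) to 1.0 (fully open).
Only numpy, scipy, OpenCV 4.12 (cv2) and the standard library are available. Lean on these libraries where they do the work, as an engineer would, in place of code of your own. Each camera call takes 0.05 s, during which the arm holds its last target. There are 200 camera calls.

TASK

The sample in the small capped bottle has settled: pick the bottle up, turn it over until its cap points steeply downward, then stand it upright on the bare worktop again and let go so that the bubbles can rise. Then carry it over the test-tube rack, above the tubes, and finish while still holding it: upright and still, centred over the round window of the reader, its base about a centimetre above the window and never touching the reader. Do not touch the rack or its tubes, and leave everything else where it stands.

Things in the scene. Friction and masses are not known exactly. Their poses are not given: they have to be found in the camera images.
- bottle_centre (a point): Centre, half-way up, of the small loose screw-cap sample bottle: round, 49 mm wide, 100 mm tall (straight body, shoulder, 29 mm wide cap over the top 13 mm), 0.09 to 0.17 kg, cap fixed on. Stands upright beside the rack, this point 50 mm above its base; z points from base to cap. The only bottle of this size (dropper bottle: as tall but 33 mm wide; amber and wash bottle at the back: larger).
- bottle: The same sample bottle; its origin is the centre of its base, z points from base to cap.
- reader_window (a point): Centre of the round window in the top of the bottom-view reader, level with the top of the metal ring round it (72 mm outside diameter), which is the highest point of the reader, 50 mm above the worktop. z points up. The reader stands on the side of the rack opposite the bottle.
- reader: The bottom-view reader: a flat white instrument box, 110 x 110 mm and 50 mm high, fixed to the worktop, window in its top. Origin: centre of its underside, the window's centre lies 8 mm along its +x; its small display is on its -x face.
- tube_rack: Wooden test-tube rack with three test tubes standing in it, fixed: 50 mm (its x) x 200 mm (its y) and 76 mm high; the tubes reach 148 mm above the worktop. It stands between bottle and reader, its length pointing away from the robot. Origin: centre of its underside.
- vial_a_centre (a point): Centre of a loose glass vial, 27 mm wide, 58 mm tall, standing in front of the near end of the rack; leave it alone.
- vial_b_centre (a point): Centre of a second such vial, towards the back on the right; leave it alone.
- dropper_centre (a point): Centre of the loose slim dropper bottle, 33 mm wide, 102 mm tall, at the back; leave it alone. The tallest things on the worktop are the wash bottle (181 mm) and the amber bottle (139 mm), both fixed along the back.
Things that resemble listed ones, but are neither listed nor needed, are in the scene too. What is meant by the bottle is not green, and is the larger of those in its own colour.

How it is judged:
By the outcome, as a careful person would: the job done as asked, in the order asked, and still so for the second after the job is handed in, while the arm keeps its last pose, push and grip.
It also fails if it takes over 72 s, if anything falls off the work surface, if the arm or the gripper's body presses on something with over 40 N, if the wrist force passes 120 N, or if a joint passes its speed limit or range.

## Working session

There is one attempt and no reset: what is moved stays moved. The work goes in short steps, Python scripts to look and compute and a tool call to move; the robot and the scene stay as the last step left them, time stands still between calls to the robot, and variables do not carry over. Pictures are saved under pics/ and viewed, about 8 in all and at most 12, crops included, and the job is handed in when it is done.

Besides the shell and the picture viewer there is one more tool, called after "Request:" as name(argument=value, ...) on one line, values as JSON. drive_tool: Moves the arm, as the interface text tells. Its arguments: {"type":"object","properties":{"increments":{"type":"array","items":{"type":"array","items":{"type":"number"}}},"force":{"type":"number"}},"required":["increments"]}

```bash
mkdir -p pics
python3 - <<'E'
from station import manip
import cv2,numpy as np
for n in("side","top"):
    im=manip.snapshot(n); cv2.imwrite(f"pics/{n}0.png",im[:,:,::-1])
    m=manip.camera_model(n); print(n,np.round(m["mtx"],1).tolist(),np.round(m["cam_to_world"],4).tolist())
s=manip.sense();print(s["t"],s["tcp_pos"],s["tool_rot"],s["finger_gap"],manip.pinch_z)
a=cv2.imread("pics/side0.png");b=cv2.imread("pics/top0.png")
cv2.imwrite("pics/s0.png",cv2.resize(a,(800,600),interpolation=cv2.INTER_CUBIC));cv2.imwrite("pics/t0.png",cv2.resize(b,(800,600),interpolation=cv2.INTER_CUBIC))
E
```

```text
side [[372.6, 0.0, 257.0], [0.0, 372.6, 198.1], [0.0, 0.0, 1.0]] [[0.9966, -0.0592, 0.0574, 0.5033], [-0.0812, -0.5792, 0.8112, -0.6735], [-0.0148, -0.8131, -0.582, 0.547], [0.0, 0.0, 0.0, 1.0]]
top [[439.3, 0.0, 256.3], [0.0, 439.3, 183.0], [0.0, 0.0, 1.0]] [[-0.0167, -0.9807, 0.1949, 0.3387], [-0.9999, 0.0167, -0.0017, 0.0344], [-0.0016, -0.1949, -0.9808, 1.1989], [0.0, 0.0, 0.0, 1.0]]
0.1 [ 0.20941903 -0.58817166  0.23040702] [ 9.85430386e-01  1.70076264e-01  2.13802107e-05 -1.00921014e-03] 1.0007039414581196 0.0187
```

View pics/s0.png

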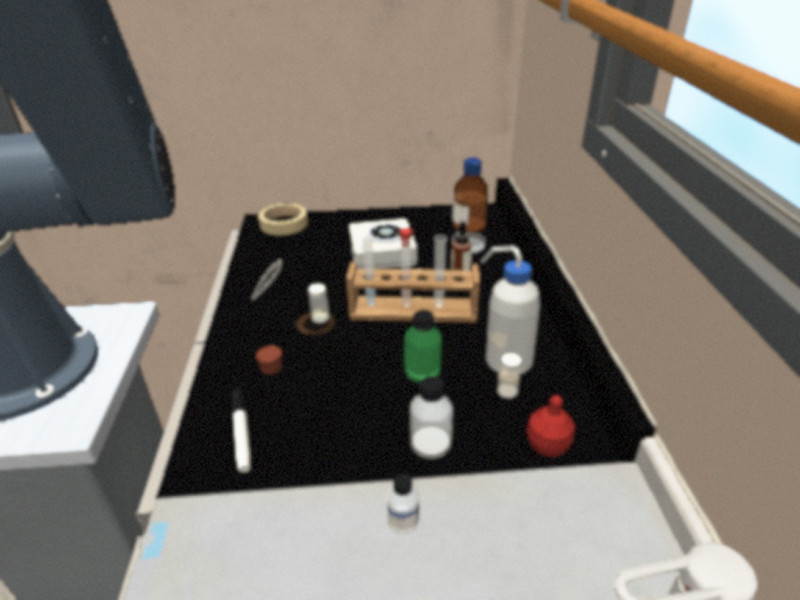

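View pics/t0.png

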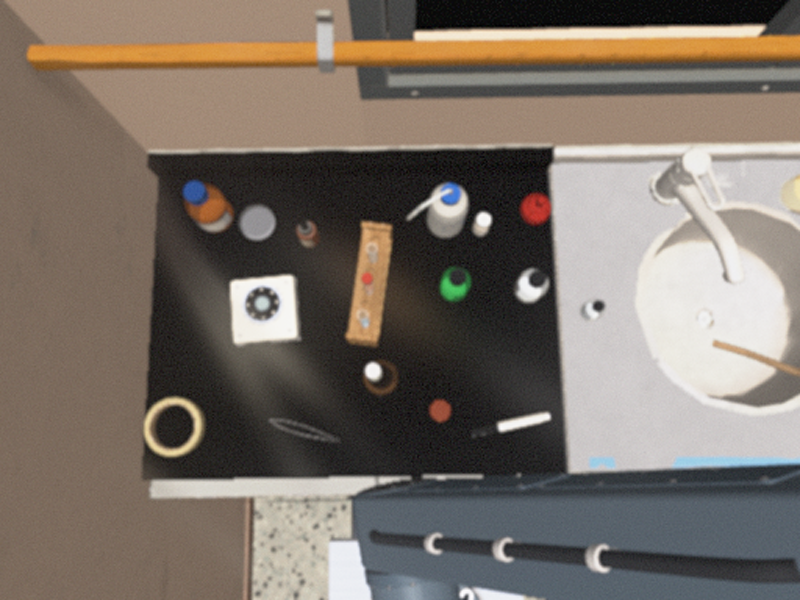

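The sheets show three bottles of roughly the right shape:
- Green: side (423,350), top (455,284). Excluded by colour.
- Clear, large, black cap: side (431,420), top (532,285).
- Clear, small, blue band: side (403,505), top (594,310).

The large clear one fits, being not green and the larger of its colour. The reader is at top (263,308), the rack at (369,284). Next I'll confirm in an enlarged crop.

```bash
cat > h.py <<'E'
import numpy as np,cv2
from station import manip
def ray(n,u,v):
    m=manip.camera_model(n);T=np.array(m["cam_to_world"]);d=T[:3,:3]@np.linalg.solve(np.array(m["mtx"]),[u,v,1.]);return T[:3,3],d/np.linalg.norm(d)
def onz(n,u,v,z):
    o,d=ray(n,u,v);return o+d*(z-o[2])/d[2]
def proj(n,P):
    m=manip.camera_model(n);p=np.linalg.inv(np.array(m["cam_to_world"]))@np.append(P,1);p=np.array(m["mtx"])@p[:3];return p[:2]/p[2]
def tri(a,b):
    (o,d),(p,e)=a,b;s=np.linalg.lstsq(np.c_[d,-e],p-o,rcond=None)[0];x=o+d*s[0];y=p+e*s[1];return (x+y)/2,np.linalg.norm(x-y)
E
python3 - <<'E'
import cv2,numpy as np
a=cv2.imread("pics/side0.png");b=cv2.imread("pics/top0.png")
z=lambda i,x,y,w,h,k:cv2.resize(i[y:y+h,x:x+w],None,fx=k,fy=k,interpolation=cv2.INTER_CUBIC)
# bottle side (240,190,80,110) ; bottle top (270,150,120,70) ; reader/rack top
c=np.zeros((600,800,3),np.uint8)
c[:600,:360]=z(a,240,235,60,100,6)      # side bottle 6x
c[:300,360:760]=z(b,310,150,80,60,5)    # top bottle 5x
c[300:600,360:800]=z(b,140,135,110,75,4) # top reader+rack 4x
cv2.imwrite("pics/c1.png",c)
E
```

```text
(no output)
```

View pics/c1.png

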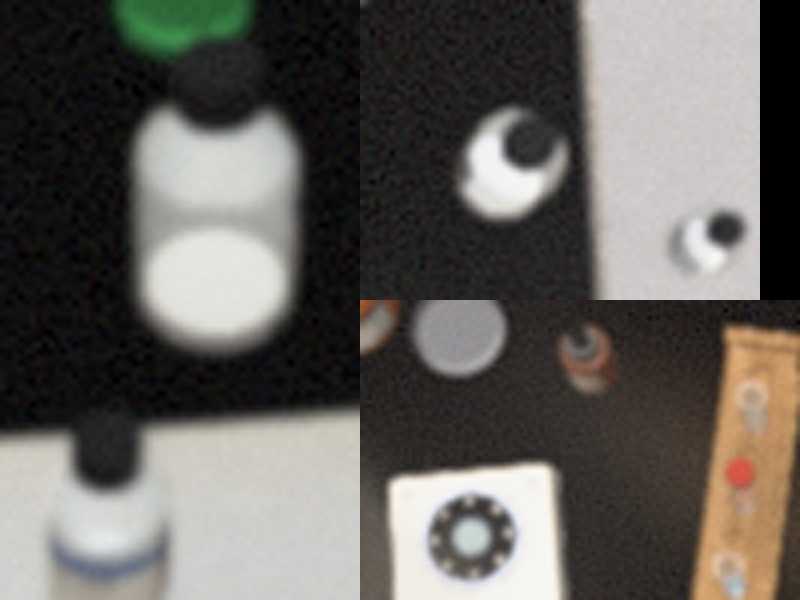

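Crop confirmed: the large clear bottle with the black cap is at side ≈(276,250) and top cap ≈(344,178). The small blue-banded one is clearly smaller. Window is at top ≈(167.5,194). Next, positions.

Run:
```python
from h import *
np.set_printoptions(precision=4,suppress=True)
f=lambda X,Y,x0,y0,k,ox=0,oy=0:(x0+(X-ox+.5)/k-.5,y0+(Y-oy+.5)/k-.5)
cap=f(529,142,310,150,5,360,0); print("cap top z=.1",onz("top",*cap,.1))
# fit bottle xy to side silhouette + top: predicted vs read
def sil(n,x,y):
    pts=[]
    for z,r in((0,.0245),(.068,.0245),(.1,.0145),(.087,.0145)):
        for t in np.linspace(0,2*np.pi,72):pts.append(proj(n,[x+r*np.cos(t),y+r*np.sin(t),z]))
    p=np.array(pts);return p
g=lambda p:np.array([p[:,0].min(),p[:,0].max(),p[:,1].min(),p[:,1].max()])
obsS=np.r_[f(132,40,240,235,6),f(301,352,240,235,6)][[0,2,1,3]]
obsT=np.r_[f(458,105,310,150,5,360,0),f(569,220,310,150,5,360,0)][[0,2,1,3]]
from scipy.optimize import least_squares
for w in((1,1),(1,0),(0,1)):
    r=least_squares(lambda v:np.r_[w[0]*(g(sil("side",*v))-obsS),w[1]*(g(sil("top",*v))-obsT)],[.55,-.25],diff_step=1e-3);print(w,r.x,r.fun)
win=f(470,537,140,135,4,360,300);print("win",onz("top",*win,.05))
s=1/1.5625
for nm,u,v,z in(("rackBL",362,222,.076),("rackBR",392,226,.076),("rackFL",346,343,.076),("rackFR",377,346,.076),("green",458,277,.1),("vialB",484,216,.058),("vialA",373,371,.058),("small",598,306,.07),("wash",451,193,.181),("amber",195,191,.139),("red",536,208,.04),("sinkedge",560,300,0),("backwall",460,165,.0),("rdTL",230,279,.05),("rdTR",294,275,.05),("rdBR",298,340,.05),("rdBL",233,344,.05),("rail",460,48,.4)):
    print(nm,onz("top",u*s,v*s,z)[:2])
```

```text
cap top z=.1 [ 0.5663 -0.1905  0.1   ]Traceback (most recent call last):
  File "<stdin>", line 16, in <module>
    return func(*args, **kwargs)
    result = trf(vector_fun.fun, vector_fun.jac, x0, f0, J0, lb, ub, ftol, xtol,
                 gtol, max_nfev, x_scale, loss_function, tr_solver,
                 tr_options.copy(), verbose, callback=callback_wrapped)
    return trf_no_bounds(
        fun, jac, x0, f0, J0, ftol, xtol, gtol, max_nfev, x_scale,
        loss_function, tr_solver, tr_options, verbose, callback=callback)
    J = jac(x)
    self._update_jac()
    ~~~~~~~~~~~~~~~~^^
    self.J = self.jac_wrapped(xp_copy(self.x), f0=self.f)
             ~~~~~~~~~~~~~~~~^^^^^^^^^^^^^^^^^^^^^^^^^^^^
    J, dct = approx_derivative(
             ~~~~~~~~~~~~~~~~~^
        self.fun,
        ^^^^^^^^^
    ...<2 lines>...
        **self.finite_diff_options,
        ^^^^^^^^^^^^^^^^^^^^^^^^^^^
    )
    ^
    J, _nfev = _dense_difference(fun_wrapped, x0, f0, h,
               ~~~~~~~~~~~~~~~~~^^^^^^^^^^^^^^^^^^^^^^^^
                             use_one_sided, method,
                             ^^^^^^^^^^^^^^^^^^^^^^
                             mf)
                             ^^^
    df = [f_eval - f0 for f_eval in f_evals]
                                    ^^^^^^^
    f = np.atleast_1d(self.fun(x, *self.args, **self.kwargs))
                      ~~~~~~~~^^^^^^^^^^^^^^^^^^^^^^^^^^^^^^
    return np.atleast_1d(self.fun(x))
                         ~~~~~~~~^^^
    return self.f(x, *self.args, **self.kwargs)
           ~~~~~~^^^^^^^^^^^^^^^^^^^^^^^^^^^^^^
  File "<stdin>", line 16, in <lambda>
  File "<stdin>", line 9, in sil
  File "h.py", line 8, in proj
    m=manip.camera_model(n);p=np.linalg.inv(np.array(m["cam_to_world"]))@np.append(P,1);p=np.array(m["mtx"])@p[:3];return p[:2]/p[2]
ValueError: time passes only in moves, steps and waits
```

```bash
cat > h.py <<'E'
import numpy as np,cv2
from station import manip
C={n:manip.camera_model(n) for n in("side","top")}
C={n:(np.array(m["mtx"]),np.array(m["cam_to_world"])) for n,m in C.items()}
def ray(n,u,v):
    K,T=C[n];d=T[:3,:3]@np.linalg.solve(K,[u,v,1.]);return T[:3,3],d/np.linalg.norm(d)
def onz(n,u,v,z):
    o,d=ray(n,u,v);return o+d*(z-o[2])/d[2]
def proj(n,P):
    K,T=C[n];p=K@(T[:3,:3].T@(np.asarray(P,float)-T[:3,3]));return p[:2]/p[2]
def tri(a,b):
    (o,d),(p,e)=a,b;s=np.linalg.lstsq(np.c_[d,-e],p-o,rcond=None)[0];x=o+d*s[0];y=p+e*s[1];return (x+y)/2,np.linalg.norm(x-y)
E
python3 - <<'E'
from h import *
np.set_printoptions(precision=4,suppress=True)
f=lambda X,Y,x0,y0,k,ox=0,oy=0:(x0+(X-ox+.5)/k-.5,y0+(Y-oy+.5)/k-.5)
def sil(n,x,y):
    return np.array([proj(n,[x+r*np.cos(t),y+r*np.sin(t),z]) for z,r in((0,.0245),(.068,.0245),(.1,.0145),(.087,.0145)) for t in np.linspace(0,2*np.pi,72)])
g=lambda p:np.array([p[:,0].min(),p[:,0].max(),p[:,1].min(),p[:,1].max()])
obsS=np.r_[f(132,40,240,235,6),f(301,352,240,235,6)][[0,2,1,3]]
obsT=np.r_[f(458,105,310,150,5,360,0),f(569,220,310,150,5,360,0)][[0,2,1,3]]
from scipy.optimize import least_squares
for w in((1,1),(1,0),(0,1)):
    r=least_squares(lambda v:np.r_[w[0]*(g(sil("side",*v))-obsS),w[1]*(g(sil("top",*v))-obsT)],[.55,-.25],diff_step=1e-3);print(w,r.x,r.fun)
win=f(470,537,140,135,4,360,300);print("win top",onz("top",*win,.05))
s=1/1.5625
print("win side",onz("side",386*s,231*s,.05))
for nm,u,v,z in(("rackBL",362,222,.076),("rackBR",392,226,.076),("rackFL",346,343,.076),("rackFR",377,346,.076),("green",458,277,.1),("vialB",484,216,.058),("vialA",373,371,.058),("small",598,306,.07),("wash",451,193,.181),("amber",195,191,.139),("red",536,208,.04),("sinkedge",560,300,0),("backwall",460,165,.0),("rdTL",230,279,.05),("rdTR",294,275,.05),("rdBR",298,340,.05),("rdBL",233,344,.05),("rail",460,48,.4)):
    print(nm,onz("top",u*s,v*s,z)[:2])
E
```

```text
(1, 1) [ 0.5687 -0.195 ] [ 0.2947 -0.6238 -1.6317  0.9058  0.0298  0.6619 -0.1053 -0.3785]
(1, 0) [ 0.5689 -0.1958] [ 0.4459 -0.4467 -1.3487  1.2265  0.      0.     -0.     -0.    ]
(0, 1) [ 0.568 -0.194] [-0.     -0.     -0.      0.     -0.3159  0.2986  0.1369 -0.1454]
win top [0.5416 0.2694 0.05  ]
win side [0.5443 0.2652 0.05  ]
rackBL [0.6737 0.0958]
rackBR [0.6658 0.0449]
rackFL [0.4679 0.1232]
rackFR [0.4621 0.0724]
green [ 0.5703 -0.0621]
vialB [ 0.6862 -0.1143]
vialA [0.4227 0.0801]
small [ 0.5233 -0.2963]
wash [ 0.6868 -0.0485]
amber [0.7117 0.3625]
red [ 0.7048 -0.2087]
sinkedge [ 0.5467 -0.2502]
backwall [ 0.8025 -0.0815]
rdTL [0.584  0.3236]
rdTR [0.5892 0.2142]
rdBR [0.4773 0.206 ]
rdBL [0.4724 0.315 ]
rail [ 0.8052 -0.0482]
```

Request:
drive_tool(increments=[[0,20,-10,0,0,0,0.1],[0,47,-25.2,2,0,0,0.34],[0,47,-25.2,2,0,0,0.34],[0,47,-25.2,2,0,0,0.34],[0,47,-25.2,2,0,0,0.34],[0,47,-25.2,2,0,0,0.34],[0,47,-25.2,2,0,0,0.34],[0,47,-25.2,2,0,0,0.34],[0,47,-25.2,2,0,0,0.34],[0,47,-25.2,2,0,0,0.34],[0,47,-25.2,2,0,0,0.34],[0,47,-25.2,2,0,0,0.34],[0,47,-25.2,2,0,0,0.34],[0,47,-25.2,2,0,0,0.34]])

```text
t: 1.5
tcp_pos: [0.5671, -0.1945, 0.211]
tool_rot: [1.0, 0.001, -0.001, -0.0]
force: [0.6, -1.0, -0.0]
finger_gap: 1.007
```

```bash
cat >> h.py <<'E'
def st():
    s=manip.sense();print("t",round(s["t"],2),"p",np.round(s["tcp_pos"],4),"rot",np.round(s["tool_rot"],4),"q",np.round(s["q"],3),"F",np.round(s["force"],1),"gap",round(s["finger_gap"],3));return s
E
python3 - <<'E'
from h import *
st()
a=manip.snapshot("side")[:,:,::-1];b=manip.snapshot("top")[:,:,::-1]
cv2.imwrite("pics/side1.png",a);cv2.imwrite("pics/top1.png",b)
z=lambda i,x,y,w,h,k:cv2.resize(i[y:y+h,x:x+w],None,fx=k,fy=k,interpolation=cv2.INTER_CUBIC)
cv2.imwrite("pics/c2.png",np.hstack([z(a,180,150,160,150,2.5),z(b,270,130,150,140,2.68)[:375,:400]]))
E
```

```text
t 1.5 p [ 0.5671 -0.1945  0.211 ] rot [ 1.e+00  5.e-04 -6.e-04 -0.e+00] q [-5.160e-01  5.170e-01  1.519e+00 -1.000e-03  1.107e+00  1.054e+00] F [ 0.6 -1.  -0. ] gap 1.007
```

View pics/c2.png

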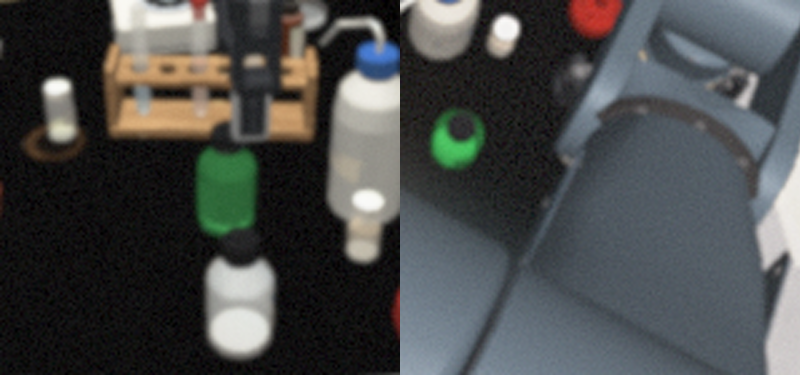

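Run:
```python
from h import *
print(proj("side",[.568,-.194,.1]),proj("side",[.567,-.2445,.2]),proj("side",[.567,-.1945,.211]))
```

```text
[275.29380351 244.8210109 ] [279.67355148 218.20202888] [275.67869505 193.00708842]
```

Request:
drive_tool(increments=[[0,0.1,0,3,0,0,0],[0,0.2,0,7,0,0,0],[0,0.2,0,11,0,0,0],[0,0.2,0,14,0,0,0],[0,0.2,0,16,0,0,0],[0,0.2,0,17,0,0,0],[0,0.2,0,17.6,0,0,0],[0,0.2,0,17.6,0,0,0],[60,0.2,0,17.6,0,0,0],[60,0.2,0,17.6,0,0,0],[255,0.2,0,17.6,0,0,0],[255,0.2,0,17.6,0,0,0],[255,0.2,0,17.6,0,0,0],[255,0.2,0,17.6,0,0,0],[255,0.2,0,17.6,0,0,0],[255,0.2,0,17.6,0,0,0]], force=40)

```text
t: 3.2
tcp_pos: [0.5705, -0.1939, 0.0366]
tool_rot: [1.0, 0.001, 0.001, 0.0]
force: [-1.0, 0.6, 5.3]
finger_gap: 0.555
```

Run:
```python
from h import *
st()
```

```text
t 3.2 p [ 0.5705 -0.1939  0.0366] rot [1.0e+00 1.1e-03 7.0e-04 4.0e-04] q [-0.513  0.767  1.624  0.     0.749  1.056] F [-1.   0.6  5.3] gap 0.555
```

Request:
drive_tool(increments=[[255,0,0,-0.5,0,0,0],[255,0,0,-2,0,0,0],[255,0,0,-4,0,0,0],[255,0,0,-7,0,0,0],[255,0,0,-10,0,0,0],[255,-1,0,-13,0,0,0],[255,-3,0,-16,0,0,0],[255,-5,-1,-20,0,0,0],[255,-7,-1,-24,0,0,0],[255,-9,-2,-27,0,0,0],[255,-10,-2,-29,0,0,0],[255,-10,-2,-30,0,0,0],[255,-10,-2,-30,0,0,0]])

```text
t: 4.5
tcp_pos: [0.4706, -0.1745, 0.3373]
tool_rot: [1.0, 0.001, 0.002, 0.001]
force: [0.7, 0.2, -1.3]
finger_gap: 0.548
```

Run:
```python
from h import *
s=st()
D=[([.527,1.433],[.20942,-.58817,.2304]),([.517,1.519],[.5671,-.1945,.211]),([.767,1.624],[.5705,-.1939,.0366]),(s["q"][1:3],s["tcp_pos"])]
A=[];b=[]
for (q2,q3),p in D:
    t=q2+q3;r=np.sqrt(p[0]**2+p[1]**2-.1107**2);S,c=np.sin,np.cos
    A+=[[1,0,S(q2),S(t),c(t)],[0,1,c(q2),c(t),-S(t)]];b+=[r,p[2]]
x,res,_,sv=np.linalg.lstsq(np.array(A),np.array(b),rcond=None);print("x0,z0-L,a,d,e",x,res,sv,np.array(A)@x-b)
p=s["tcp_pos"];print("lat",np.hypot(p[0],p[1])*np.sin(np.arctan2(p[1],p[0])-s["q"][0]))
a=manip.snapshot("side")[:,:,::-1]
cv2.imwrite("pics/s2.png",cv2.resize(a[60:330,120:420],None,fx=2,fy=2,interpolation=cv2.INTER_CUBIC))
```

```text
t 4.5 p [ 0.4706 -0.1745  0.3373] rot [1.0e+00 8.0e-04 2.0e-03 1.2e-03] q [-0.578  0.239  1.593  0.     1.304  0.991] F [ 0.7  0.2 -1.3] gap 0.548
x0,z0-L,a,d,e [ 0.00187155 -0.02113591  0.58100985  0.39128183  0.10929481] [2.18301836e-06] [3.44813909 2.81331185 0.31700391 0.29202132 0.09922368] [ 1.84653941e-04  1.04900121e-03  5.01817064e-04 -2.71608401e-04
 -2.57981026e-04 -9.66359608e-05 -4.28489979e-04 -6.80756846e-04]
lat 0.11105863488159722
```

View pics/s2.png

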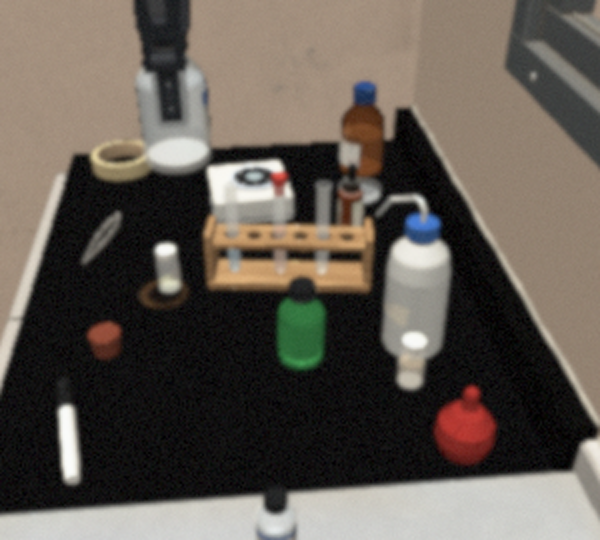

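Request:
drive_tool(increments=[[255,1.6,-2.4,-0.1,0.08,0.053,0.026],[255,3.3,-4.8,-0.6,0.162,0.106,0.052],[255,5,-7,-1.2,0.243,0.158,0.077],[255,5,-7,-1.2,0.243,0.158,0.077],[255,5,-7,-1.2,0.243,0.158,0.077]])

```text
t: 5.05
tcp_pos: [0.5191, -0.1044, 0.3456]
tool_rot: [0.989, -0.037, 0.077, -0.121]
force: [-0.3, -0.6, -0.2]
finger_gap: 0.548
```

Run:
```python
from h import *
s=st()
```

```text
t 5.05 p [ 0.5191 -0.1044  0.3456] rot [ 0.989  -0.0373  0.0766 -0.1207] q [-0.575  0.245  1.595  0.297  1.304  0.991] F [-0.3 -0.6 -0.2] gap 0.548
```

```bash
cat >> h.py <<'E'
from scipy.spatial.transform import Rotation as Ro
x0,zL,a_,d_,e_,L=.00187,-.0211,.581,.3913,.1093,.30
def fk(q,Rc):
    s=q[1]+q[2];S,c=np.sin,np.cos
    Rb=Ro.from_euler('z',q[0])*Ro.from_euler('y',s)*Ro.from_euler('z',q[3])*Ro.from_euler('y',q[4])
    w=Ro.from_euler('z',q[0]).apply([x0+a_*S(q[1])+d_*S(s)+e_*c(s),.1108,zL+L+a_*c(q[1])+d_*c(s)-e_*S(s)])
    R=Rb*Ro.from_euler('z',q[5])*Rc
    return w+L*R.as_matrix()[:,2],R
def Rconst(s):
    return fk(s["q"],Ro.identity())[1].inv()*Ro.from_quat(s["tool_rot"])
def rows(p0,R0,traj,g=255):
    out=[]
    for p,R in traj:
        out.append([g]+[round(float(v),1) for v in R0.inv().apply(p-p0)*100]+[round(float(v),2) for v in (R0.inv()*R).as_rotvec()])
    return out
E
python3 - <<'E'
from h import *
s=st();Rc=Rconst(s);print(Rc.as_matrix().round(2).tolist());p,R=fk(s["q"],Rc);print("fk err",p-s["tcp_pos"])
q=np.array(s["q"]);qe=q.copy();qe[3]=3.1;qe[4]=1.75
N=24;u=np.linspace(0,1,N+1)[1:];w=(np.clip(u,0,1)+0);w=u-.12*np.sin(2*np.pi*u)/(2*np.pi)*4
tr=[fk(q+(qe-q)*k,Rc) for k in w]
for x in rows(p,R,tr[:12]):print(x)
print()
for x in rows(*tr[11],tr[12:]):print(x)
print("end",tr[-1][0],tr[-1][1].as_matrix()[:,2], "mid",tr[11][0])
E
```

```text
t 5.05 p [ 0.5191 -0.1044  0.3456] rot [ 0.989  -0.0373  0.0766 -0.1207] q [-0.575  0.245  1.595  0.297  1.304  0.991] F [-0.3 -0.6 -0.2] gap 0.548
[[0.0, -1.0, 0.0], [1.0, 0.0, -0.0], [0.0, 0.0, 1.0]]
fk err [ 1.31237269e-03  2.25945380e-05 -5.22403655e-04]
[255, 0.7, -1.6, -0.1, 0.05, 0.02, 0.02]
[255, 1.6, -3.4, -0.2, 0.11, 0.05, 0.03]
[255, 2.5, -5.3, -0.6, 0.18, 0.08, 0.05]
[255, 3.6, -7.4, -1.1, 0.25, 0.11, 0.07]
[255, 4.9, -9.7, -2.0, 0.34, 0.15, 0.09]
[255, 6.4, -12.3, -3.4, 0.44, 0.2, 0.11]
[255, 8.0, -15.0, -5.3, 0.55, 0.25, 0.13]
[255, 9.8, -17.7, -7.9, 0.68, 0.31, 0.15]
[255, 11.7, -20.2, -11.2, 0.81, 0.37, 0.17]
[255, 13.4, -22.4, -15.2, 0.96, 0.44, 0.19]
[255, 14.9, -23.9, -19.8, 1.11, 0.52, 0.21]
[255, 16.1, -24.8, -24.8, 1.26, 0.6, 0.22]

[255, 2.1, -4.7, -0.5, 0.16, 0.07, 0.01]
[255, 4.2, -9.2, -1.8, 0.31, 0.14, 0.01]
[255, 6.0, -13.3, -3.8, 0.46, 0.21, 0.0]
[255, 7.6, -16.8, -6.3, 0.6, 0.27, -0.01]
[255, 8.8, -19.6, -9.1, 0.73, 0.33, -0.02]
[255, 9.7, -21.9, -11.9, 0.84, 0.39, -0.03]
[255, 10.4, -23.6, -14.7, 0.94, 0.44, -0.04]
[255, 10.8, -24.9, -17.2, 1.02, 0.48, -0.05]
[255, 11.1, -25.8, -19.5, 1.1, 0.52, -0.06]
[255, 11.2, -26.5, -21.6, 1.16, 0.55, -0.07]
[255, 11.3, -27.0, -23.5, 1.22, 0.58, -0.08]
[255, 11.3, -27.4, -25.3, 1.27, 0.61, -0.1]
end [ 0.50166292 -0.17872407  0.93137781] [ 0.09795428 -0.01477295  0.99508126] mid [0.65316972 0.06269655 0.66623052]
```

Run:
```python
from h import *
k=1/1.5625
o,a=ray("top",40*k,57*k);_,b=ray("top",790*k,50*k);n=np.cross(a,b)
for u,v in((600,20),(680,48),(770,88)):
    p,d=ray("side",u*k,v*k);print(p+d*(n@(o-p))/(n@d))
```

```text
[0.78299084 0.02875776 0.42726136]
[ 0.7749668  -0.17340245  0.43858086]
[ 0.77324279 -0.30131952  0.43992087]
```

Request:
drive_tool(increments=[[255,0.7,-1.6,-0.1,0.05,0.02,0.02],[255,1.6,-3.4,-0.2,0.11,0.05,0.03],[255,2.5,-5.3,-0.6,0.18,0.08,0.05],[255,3.6,-7.4,-1.1,0.25,0.11,0.07],[255,4.9,-9.7,-2.0,0.34,0.15,0.09],[255,6.4,-12.3,-3.4,0.44,0.2,0.11],[255,8.0,-15.0,-5.3,0.55,0.25,0.13],[255,9.8,-17.7,-7.9,0.68,0.31,0.15],[255,11.7,-20.2,-11.2,0.81,0.37,0.17],[255,13.4,-22.4,-15.2,0.96,0.44,0.19],[255,14.9,-23.9,-19.8,1.11,0.52,0.21],[255,16.1,-24.8,-24.8,1.26,0.6,0.22],[255,16.1,-24.8,-24.8,1.26,0.6,0.22]])

```text
t: 6.35
tcp_pos: [0.6513, 0.0626, 0.6728]
tool_rot: [-0.656, 0.114, -0.345, 0.662]
force: [0.1, 0.7, -1.8]
finger_gap: 0.551
```

Run:
```python
from h import *
s=st()
```

```text
t 6.35 p [0.6513 0.0626 0.6728] rot [-0.6556  0.1141 -0.3446  0.6621] q [-0.571  0.238  1.581  1.702  1.521  1.007] F [ 0.1  0.7 -1.8] gap 0.551
```

On plan; finishing the turn-over.

Request:
drive_tool(increments=[[255,2.1,-4.7,-0.5,0.16,0.07,0.01],[255,4.2,-9.2,-1.8,0.31,0.14,0.01],[255,6.0,-13.3,-3.8,0.46,0.21,0.0],[255,7.6,-16.8,-6.3,0.6,0.27,-0.01],[255,8.8,-19.6,-9.1,0.73,0.33,-0.02],[255,9.7,-21.9,-11.9,0.84,0.39,-0.03],[255,10.4,-23.6,-14.7,0.94,0.44,-0.04],[255,10.8,-24.9,-17.2,1.02,0.48,-0.05],[255,11.1,-25.8,-19.5,1.1,0.52,-0.06],[255,11.2,-26.5,-21.6,1.16,0.55,-0.07],[255,11.3,-27.0,-23.5,1.22,0.58,-0.08],[255,11.3,-27.4,-25.3,1.27,0.61,-0.1],[255,11.3,-27.4,-25.3,1.27,0.61,-0.1],[255,11.3,-27.4,-25.3,1.27,0.61,-0.1],[255,11.3,-27.4,-25.3,1.27,0.61,-0.1],[255,11.3,-27.4,-25.3,1.27,0.61,-0.1],[255,11.3,-27.4,-25.3,1.27,0.61,-0.1]])

```text
t: 8.05
tcp_pos: [0.5001, -0.1787, 0.9347]
tool_rot: [-0.023, 0.045, -0.542, 0.839]
force: [0.5, -0.6, -1.1]
finger_gap: 0.544
```

Run:
```python
from h import *
s=st();Rc=Rconst(s);R0=Ro.from_quat(s["tool_rot"]);p0=s["tcp_pos"];print("tool z",R0.as_matrix()[:,2])
pm,Rm=fk(s["q"],Rc);print(pm-p0)
q=np.array(s["q"]);qe=np.array([-.578,.239,1.593,0,1.304,.991])
N=28;u=np.linspace(0,1,N+1)[1:];w=u-.10*np.sin(2*np.pi*u)/(2*np.pi)*4
tr=[fk(q+(qe-q)*k,Rc) for k in w]
# end exactly tool-down aligned
tr[-1]=(np.array([.4706,-.1745,.3373]),Ro.from_quat([1,0,0,0]))
for x in rows(pm,Rm,tr[:14]):print(x)
print()
for x in rows(*tr[13],tr[14:]):print(x)
cv2.imwrite("pics/top3.png",manip.snapshot("top")[:,:,::-1])
```

```text
t 8.05 p [ 0.5001 -0.1787  0.9347] rot [-0.023   0.0446 -0.5423  0.8387] q [-0.58   0.237  1.581  3.094  1.728  0.994] F [ 0.5 -0.6 -1.1] gap 0.544
tool z [ 0.099801   -0.00972889  0.99495985]
[ 0.00106673 -0.0007548   0.00593087]
[255, -0.9, 1.8, -0.1, -0.06, -0.03, 0.01]
[255, -1.8, 3.7, -0.3, -0.12, -0.06, 0.02]
[255, -2.7, 5.6, -0.7, -0.19, -0.09, 0.03]
[255, -3.8, 7.7, -1.3, -0.26, -0.12, 0.04]
[255, -4.9, 9.9, -2.2, -0.34, -0.16, 0.05]
[255, -6.2, 12.2, -3.4, -0.43, -0.2, 0.06]
[255, -7.5, 14.6, -5.0, -0.52, -0.25, 0.07]
[255, -8.9, 17.0, -7.1, -0.63, -0.3, 0.08]
[255, -10.4, 19.4, -9.7, -0.74, -0.35, 0.08]
[255, -11.7, 21.6, -12.9, -0.86, -0.41, 0.09]
[255, -12.9, 23.4, -16.5, -0.99, -0.48, 0.09]
[255, -14.0, 24.9, -20.7, -1.12, -0.55, 0.09]
[255, -14.7, 25.7, -25.2, -1.26, -0.62, 0.09]
[255, -15.0, 26.0, -29.8, -1.39, -0.7, 0.09]

[255, -2.0, 4.2, -0.4, -0.14, -0.07, -0.01]
[255, -3.9, 8.3, -1.4, -0.28, -0.13, -0.02]
[255, -5.5, 12.1, -3.1, -0.41, -0.2, -0.04]
[255, -7.0, 15.5, -5.2, -0.54, -0.26, -0.05]
[255, -8.1, 18.5, -7.7, -0.66, -0.32, -0.07]
[255, -9.0, 21.0, -10.3, -0.77, -0.38, -0.09]
[255, -9.6, 23.0, -13.0, -0.87, -0.43, -0.11]
[255, -10.0, 24.6, -15.7, -0.97, -0.48, -0.13]
[255, -10.2, 25.9, -18.3, -1.05, -0.52, -0.15]
[255, -10.3, 26.8, -20.6, -1.12, -0.56, -0.17]
[255, -10.2, 27.5, -22.9, -1.19, -0.6, -0.19]
[255, -10.1, 28.1, -24.9, -1.25, -0.64, -0.21]
[255, -9.9, 28.4, -26.9, -1.31, -0.67, -0.23]
[255, -9.7, 28.6, -28.8, -1.37, -0.71, -0.24]
```

View pics/top3.png

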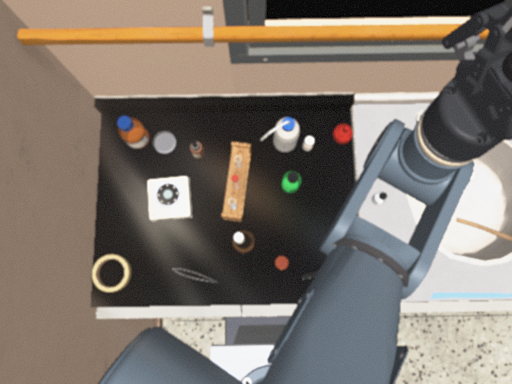

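The top view shows the wrist turned up at (480,110), with the gripper close to the camera and partly out of frame. Tool z is 6° off straight up, so the cap points down, and the jaws still hold (0.544). The worktop looks undisturbed. Returning by the same way.

Request:
drive_tool(increments=[[255,-0.9,1.8,-0.1,-0.06,-0.03,0.01],[255,-1.8,3.7,-0.3,-0.12,-0.06,0.02],[255,-2.7,5.6,-0.7,-0.19,-0.09,0.03],[255,-3.8,7.7,-1.3,-0.26,-0.12,0.04],[255,-4.9,9.9,-2.2,-0.34,-0.16,0.05],[255,-6.2,12.2,-3.4,-0.43,-0.2,0.06],[255,-7.5,14.6,-5.0,-0.52,-0.25,0.07],[255,-8.9,17.0,-7.1,-0.63,-0.3,0.08],[255,-10.4,19.4,-9.7,-0.74,-0.35,0.08],[255,-11.7,21.6,-12.9,-0.86,-0.41,0.09],[255,-12.9,23.4,-16.5,-0.99,-0.48,0.09],[255,-14.0,24.9,-20.7,-1.12,-0.55,0.09],[255,-14.7,25.7,-25.2,-1.26,-0.62,0.09],[255,-15.0,26.0,-29.8,-1.39,-0.7,0.09]])

```text
t: 9.5
tcp_pos: [0.6446, 0.0682, 0.621]
tool_rot: [0.711, -0.108, 0.317, -0.619]
force: [0.3, 0.1, -1.1]
finger_gap: 0.548
```

Request:
drive_tool(increments=[[255,-2.0,4.2,-0.4,-0.14,-0.07,-0.01],[255,-3.9,8.3,-1.4,-0.28,-0.13,-0.02],[255,-5.5,12.1,-3.1,-0.41,-0.2,-0.04],[255,-7.0,15.5,-5.2,-0.54,-0.26,-0.05],[255,-8.1,18.5,-7.7,-0.66,-0.32,-0.07],[255,-9.0,21.0,-10.3,-0.77,-0.38,-0.09],[255,-9.6,23.0,-13.0,-0.87,-0.43,-0.11],[255,-10.0,24.6,-15.7,-0.97,-0.48,-0.13],[255,-10.2,25.9,-18.3,-1.05,-0.52,-0.15],[255,-10.3,26.8,-20.6,-1.12,-0.56,-0.17],[255,-10.2,27.5,-22.9,-1.19,-0.6,-0.19],[255,-10.1,28.1,-24.9,-1.25,-0.64,-0.21],[255,-9.9,28.4,-26.9,-1.31,-0.67,-0.23],[255,-9.7,28.6,-28.8,-1.37,-0.71,-0.24],[255,-9.7,28.6,-28.8,-1.37,-0.71,-0.24],[255,-9.7,28.6,-28.8,-1.37,-0.71,-0.24]])

```text
t: 11.1
tcp_pos: [0.4713, -0.1708, 0.3289]
tool_rot: [1.0, 0.002, 0.001, -0.005]
force: [0.3, -0.4, -1.4]
finger_gap: 0.55
```

Run:
```python
from h import *
s=st();R0=Ro.from_quat(s["tool_rot"]);p0=s["tcp_pos"]
print(rows(p0,R0,[(np.array([.5700,-.1940,z]),Ro.from_quat([1,0,0,0])) for z in (.15,.06,.0366)]),(R0.inv()*Ro.from_quat([1,0,0,0])).as_rotvec())
a=manip.snapshot("side")[:,:,::-1]
cv2.imwrite("pics/s4.png",cv2.resize(a[60:210,140:320],None,fx=4,fy=4,interpolation=cv2.INTER_CUBIC))
```

```text
t 11.1 p [ 0.4713 -0.1708  0.3289] rot [ 1.0e+00  1.8e-03  6.0e-04 -4.7e-03] q [-0.576  0.249  1.603  0.009  1.293  0.988] F [ 0.3 -0.4 -1.4] gap 0.55
[[255, 9.8, 2.5, 17.9, -0.01, -0.0, 0.0], [255, 9.8, 2.6, 26.9, -0.01, -0.0, 0.0], [255, 9.8, 2.6, 29.2, -0.01, -0.0, 0.0]] [-0.00947148 -0.00128422  0.00361226]
```

View pics/s4.png

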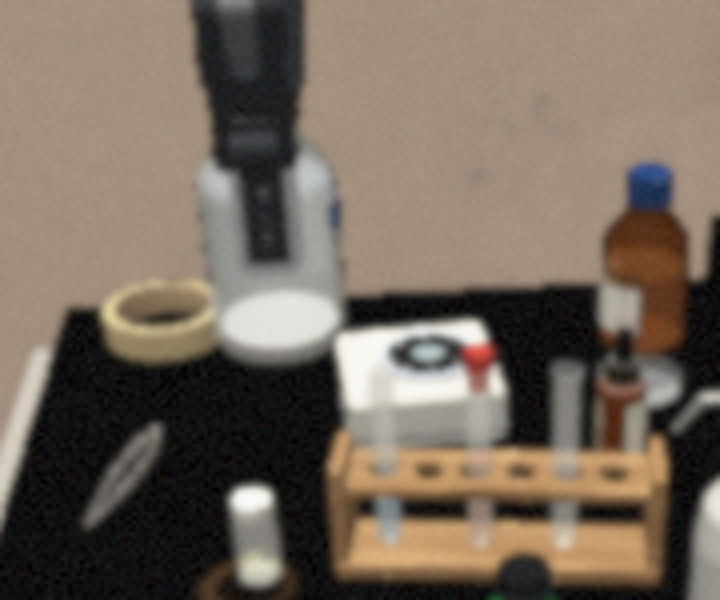

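Bottle upright in the jaws (crop (270,260)), undisturbed. Lowering onto its old spot.

Request:
drive_tool(increments=[[255,2,0.5,2,-0.01,0,0],[255,5,1.3,5,-0.01,0,0],[255,8,2,9,-0.01,0,0],[255,9.8,2.6,13,-0.01,0,0.004],[255,9.8,2.6,17,-0.01,0,0.004],[255,9.8,2.6,21,-0.01,0,0.004],[255,9.8,2.6,24,-0.01,0,0.004],[255,9.8,2.6,26,-0.01,0,0.004],[255,9.8,2.6,27.5,-0.01,0,0.004],[255,9.8,2.6,28.2,-0.01,0,0.004],[255,9.8,2.6,28.6,-0.01,0,0.004],[255,9.8,2.6,28.9,-0.01,0,0.004],[255,9.8,2.6,29,-0.01,0,0.004],[255,9.8,2.6,29,-0.01,0,0.004],[255,9.8,2.6,29,-0.01,0,0.004]])

```text
t: 12.65
tcp_pos: [0.5697, -0.1949, 0.0394]
tool_rot: [1.0, -0.0, 0.001, 0.001]
force: [0.5, -0.6, -1.6]
finger_gap: 0.548
```

Run:
```python
from h import *
s=st()
```

```text
t 12.65 p [ 0.5697 -0.1949  0.0394] rot [ 1.0e+00 -0.0e+00  8.0e-04  1.4e-03] q [-0.514  0.762  1.625 -0.002  0.752  1.058] F [ 0.5 -0.6 -1.6] gap 0.548
```

Request:
drive_tool(increments=[[255,0,0,0.1,0,0,0],[255,0,0,0.2,0,0,0],[255,0,0,0.25,0,0,0],[255,0,0,0.3,0,0,0],[255,0,0,0.3,0,0,0],[255,0,0,0.3,0,0,0]])

```text
t: 13.25
tcp_pos: [0.5694, -0.1947, 0.0365]
tool_rot: [1.0, -0.0, 0.0, 0.001]
force: [-1.0, 0.7, 5.7]
finger_gap: 0.545
```

Request:
drive_tool(increments=[[200,0,0,-0.05,0,0,0],[100,0,0,-0.05,0,0,0],[40,0,0,-0.05,0,0,0],[0,0,0,-0.05,0,0,0],[0,0,0,-0.05,0,0,0],[0,0,0,-0.05,0,0,0],[0,0,0,-0.05,0,0,0],[0,0,0,-2,0,0,0],[0,0,0,-5,0,0,0],[0,0,0,-9,0,0,0],[0,0,0,-13,0,0,0],[0,0,0,-15,0,0,0],[0,0,0,-15,0,0,0],[0,0,0,-15,0,0,0],[0,0,0,-15,0,0,0],[0,0,0,-15,0,0,0],[0,0,0,-15,0,0,0],[0,0,0,-15,0,0,0],[0,0,0,-15,0,0,0],[0,0,0,-15,0,0,0]])

```text
t: 15.25
tcp_pos: [0.5692, -0.1943, 0.1855]
tool_rot: [1.0, -0.0, 0.0, 0.001]
force: [0.1, -1.0, 0.5]
finger_gap: 1.0
```

Run:
```python
from h import *
s=st()
a=manip.snapshot("side")[:,:,::-1]
cv2.imwrite("pics/s5.png",cv2.resize(a[160:310,200:350],None,fx=4,fy=4,interpolation=cv2.INTER_CUBIC))
for z,c in((0,"base"),(.1,"capTop")):print(c,(proj("side",[.5695,-.1945,z])-[200,160])*4)
```

```text
t 15.25 p [ 0.5692 -0.1943  0.1855] rot [ 1.e+00 -1.e-04  1.e-04  1.e-03] q [-0.514  0.55   1.54  -0.002  1.051  1.058] F [ 0.1 -1.   0.5] gap 1.0
base [301.51789091 494.9728295 ]
capTop [304.71808134 339.83413505]
```

View pics/s5.png

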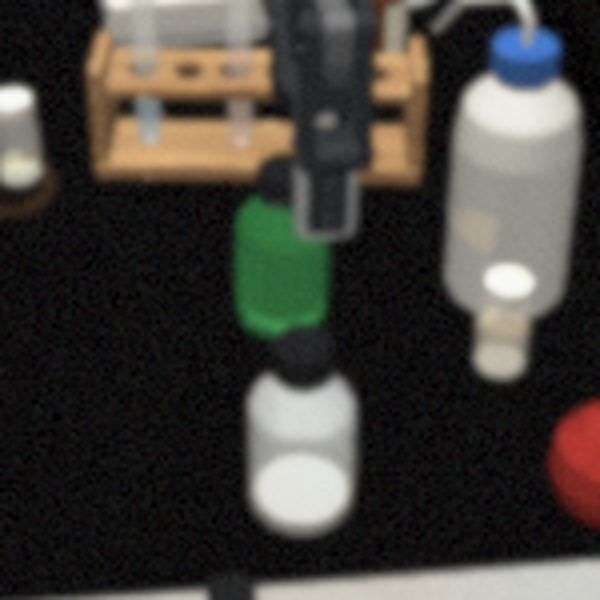

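The bottle stands upright on its own with the jaws clear above it (cap at crop (303,355), base (300,500)), matching the predicted (0.5695,-0.194). Regrasping.

Request:
drive_tool(increments=[[0,0,0,3,0,0,0],[0,0,0,7,0,0,0],[0,0,0,11,0,0,0],[0,0,0,13.5,0,0,0],[0,0,0,14.5,0,0,0],[0,0,0,14.9,0,0,0],[0,0,0,14.9,0,0,0],[60,0,0,14.9,0,0,0],[60,0,0,14.9,0,0,0],[255,0,0,14.9,0,0,0],[255,0,0,14.9,0,0,0],[255,0,0,14.9,0,0,0],[255,0,0,14.9,0,0,0],[255,0,0,14.9,0,0,0],[255,0,0,14.9,0,0,0]], force=40)

```text
t: 16.8
tcp_pos: [0.5699, -0.1948, 0.0381]
tool_rot: [1.0, 0.0, 0.001, 0.001]
force: [-1.0, 0.9, 6.1]
finger_gap: 0.555
```

Run:
```python
from h import *
s=st()
```

```text
t 16.8 p [ 0.5699 -0.1948  0.0381] rot [1.     0.     0.0011 0.0014] q [-0.514  0.764  1.625 -0.002  0.749  1.058] F [-1.   0.9  6.1] gap 0.555
```

Request:
drive_tool(increments=[[255,0,0,-0.5,0,0,0],[255,0,0,-2,0,0,0],[255,0,0,-5,0,0,0],[255,0,0,-9,0,0,0],[255,0,0,-13,0,0,0],[255,0,0,-17,0,0,0],[255,0,0,-20,0,0,0],[255,0,0,-22,0,0,0],[255,0,0,-23,0,0,0],[255,0,0,-23,0,0,0]])

```text
t: 17.8
tcp_pos: [0.5697, -0.1944, 0.2687]
tool_rot: [1.0, -0.0, 0.002, 0.002]
force: [0.7, -0.4, -1.1]
finger_gap: 0.55
```

Request:
drive_tool(increments=[[255,0,-1,0,0,0,0],[255,0,-3,0,0,0,0],[255,-0.5,-6,0,0,0,0],[255,-1,-10,0,0,0,0],[255,-1,-14,0,0,0,0],[255,-1.5,-18,0,0,0,0],[255,-1.5,-22,0,0,0,0],[255,-2,-26,0,0,0,0],[255,-2,-30,0,0,0,0],[255,-2.5,-34,0,0,0,0],[255,-2.5,-38,0,0,0,0],[255,-2.7,-41.5,0,0,0,0],[255,-2.7,-44,0,0,0,0],[255,-2.7,-45.5,0,0,0,0],[255,-2.7,-46.2,0,0,0,0],[255,-2.7,-46.2,0,0,0,0],[255,-2.7,-46.2,0,0,0,0]])

```text
t: 19.5
tcp_pos: [0.5421, 0.2668, 0.2653]
tool_rot: [1.0, -0.0, -0.0, 0.001]
force: [0.4, -1.0, -0.9]
finger_gap: 0.551
```

Run:
```python
from h import *
st()
a=manip.snapshot("side")[:,:,::-1]
cv2.imwrite("pics/side6.png",a)
b=cv2.imread("pics/top3.png")
z=lambda i,x,y,w,h,k:cv2.resize(i[y:y+h,x:x+w],None,fx=k,fy=k,interpolation=cv2.INTER_CUBIC)
c=np.zeros((600,800,3),np.uint8);c[:480,:400]=z(a,200,80,100,120,4);c[:400,400:800]=z(b,142,170,50,50,8)
cv2.imwrite("pics/c6.png",c)
```

```text
t 19.5 p [0.5421 0.2668 0.2653] rot [ 1.0e+00 -5.0e-04 -3.0e-04  1.5e-03] q [ 0.274  0.464  1.446 -0.003  1.233  1.847] F [ 0.4 -1.  -0.9] gap 0.551
```

View pics/c6.png

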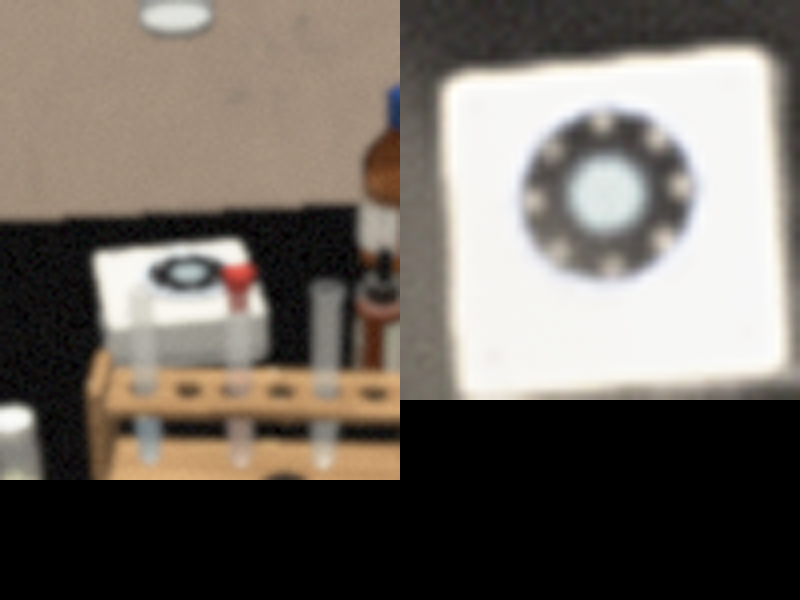

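Run:
```python
from h import *
print("pred base in crop",(proj("side",[.5421,.2668,.2272])-[200,80])*4+1.5)
print(onz("top",167.44,193.69,.05),onz("side",246.6,147.6,.05),tri(ray("top",167.44,193.69),ray("side",246.6,147.6)))
k=1/8
cs=np.array([onz("top",142+(u-400+.5)*k-.5,170+(v+.5)*k-.5,.05)[:2] for u,v in((441,76),(768,45),(787,367),(463,397))]);print(cs,cs.mean(0))
```

```text
pred base in crop [177.69742176  24.32430192]
[0.542056   0.26855277 0.05      ] [0.54312878 0.26679182 0.05      ] (array([0.54274894, 0.2688391 , 0.04881546]), np.float64(0.0009532257147390876))
[[0.58268309 0.32491944]
 [0.59141593 0.21582166]
 [0.48301642 0.20809095]
 [0.47492391 0.31427073]] [0.53300984 0.26577569]
```

Request:
drive_tool(increments=[[255,0,-0.1,1,0,0,0],[255,0,-0.1,3,0,0,0],[255,0,-0.1,6,0,0,0],[255,0,-0.1,9,0,0,0],[255,0,-0.1,12,0,0,0],[255,0,-0.1,14,0,0,0],[255,0,-0.1,15,0,0,0],[255,0,-0.1,15.5,0,0,0],[255,0,-0.1,15.5,0,0,0],[255,0,-0.1,15.5,0,0,0]])

```text
t: 20.55
tcp_pos: [0.5432, 0.2686, 0.1117]
tool_rot: [1.0, -0.0, 0.001, 0.001]
force: [-0.7, 0.4, -1.3]
finger_gap: 0.552
```

Run:
```python
from h import *
s=st();p=s["tcp_pos"]
a=manip.snapshot("side")[:,:,::-1]
cv2.imwrite("pics/s7.png",cv2.resize(a[90:180,210:310],None,fx=6,fy=6,interpolation=cv2.INTER_CUBIC))
P=np.array([proj("side",[p[0]+.0245*np.cos(t),p[1]+.0245*np.sin(t),p[2]-.0381]) for t in np.linspace(0,6.28,60)])
P=(P-[210,90])*6+2.5;print("base l,r,t,b",P.min(0),P.max(0))
P=np.array([proj("side",[.5423+.036*np.cos(t),.2675+.036*np.sin(t),.05]) for t in np.linspace(0,6.28,60)]);P=(P-[210,90])*6+2.5;print("ring",P.min(0),P.max(0))
```

```text
t 20.55 p [0.5432 0.2686 0.1117] rot [ 1.0e+00 -2.0e-04  1.2e-03  7.0e-04] q [ 0.276  0.655  1.583 -0.003  0.901  1.849] F [-0.7  0.4 -1.3] gap 0.552
base l,r,t,b [167.81453763 277.55807032] [272.91246194 325.38039537]
ring [143.93719543 312.47419781] [296.52775322 384.4968791 ]
```

View pics/s7.png

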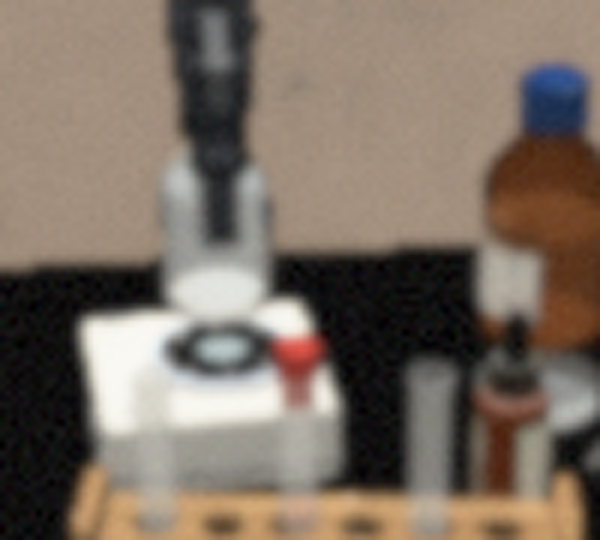

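Request:
drive_tool(increments=[[255,0.1,0.1,0.3,0,0,0],[255,0.1,0.1,0.7,0,0,0],[255,0.1,0.1,1.1,0,0,0],[255,0.1,0.1,1.3,0,0,0],[255,0.1,0.1,1.4,0,0,0],[255,0.1,0.1,1.4,0,0,0],[255,0.1,0.1,1.4,0,0,0],[255,0.1,0.1,1.4,0,0,0],[255,0.1,0.1,1.4,0,0,0],[255,0.1,0.1,1.4,0,0,0]])

```text
t: 21.6
tcp_pos: [0.5434, 0.2675, 0.0969]
tool_rot: [1.0, -0.0, 0.0, 0.001]
force: [-0.8, 0.2, -0.9]
finger_gap: 0.551
```

Run:
```python
from h import *
s=st();p=s["tcp_pos"];print(np.abs(s["qd"]).max())
a=manip.snapshot("side")[:,:,::-1]
c=np.hstack([cv2.resize(a[95:170,220:275],None,fx=8,fy=8,interpolation=cv2.INTER_CUBIC)[:600],cv2.resize(a,(358,268))[[*range(268)]+[267]*332]])
cv2.imwrite("pics/s8.png",c)
for z,r,x,y in((p[2]-.0381,.0245,p[0],p[1]),(.05,.036,.5425,.2675)):
    P=np.array([proj("side",[x+r*np.cos(t),y+r*np.sin(t),z]) for t in np.linspace(0,6.28,60)]);P=(P-[220,95])*8+3.5;print(P.min(0),P.max(0))
```

```text
t 21.6 p [0.5434 0.2675 0.0969] rot [ 1.e+00 -1.e-04  3.e-04  1.e-03] q [ 0.274  0.677  1.591 -0.003  0.874  1.847] F [-0.8  0.2 -0.9] gap 0.551
0.0014634412553973621
[146.60022826 369.23320834] [285.69577689 434.02300412]
[112.64842876 376.7711601 ] [316.10064939 472.79874239]
```

View pics/s8.png

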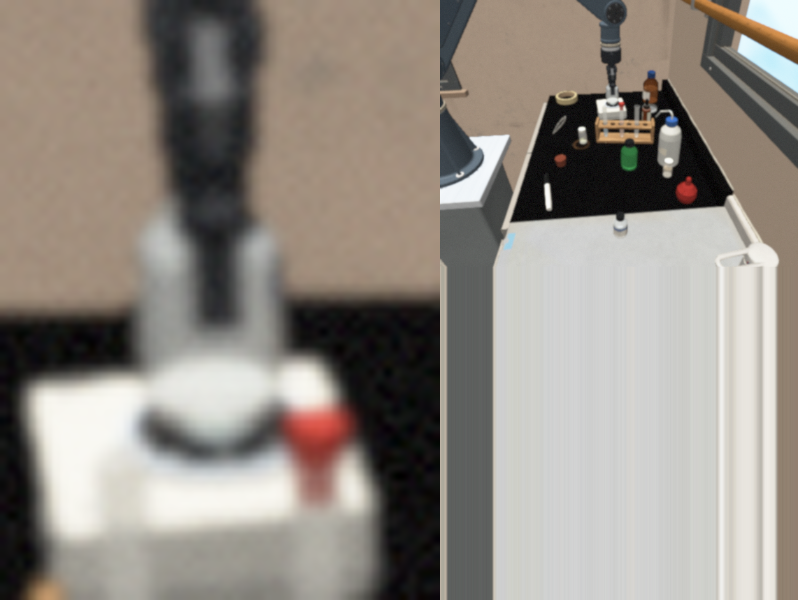

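Bottle axis (crop x≈212) lies over the window ring (centre x≈214), upright and clear, and nothing else has moved. I'll raise it 1 mm to reach a centimetre, settle, and hand in.

Request:
drive_tool(increments=[[255,0,0,-0.1,0,0,0],[255,0,0,-0.1,0,0,0],[255,0,0,-0.1,0,0,0],[255,0,0,-0.1,0,0,0],[255,0,0,-0.1,0,0,0],[255,0,0,-0.1,0,0,0],[255,0,0,-0.1,0,0,0],[255,0,0,-0.1,0,0,0]])

```text
t: 22.45
tcp_pos: [0.5433, 0.2675, 0.0978]
tool_rot: [1.0, -0.0, 0.0, 0.001]
force: [-0.3, 0.6, -2.1]
finger_gap: 0.55
```

Run:
```python
from h import *
s=st();print(np.abs(s["qd"]).max())
manip.sign_off()
```

```text
t 22.45 p [0.5433 0.2675 0.0978] rot [ 1.e+00 -0.e+00  2.e-04  1.e-03] q [ 0.274  0.676  1.59  -0.003  0.876  1.847] F [-0.3  0.6 -2.1] gap 0.55
0.0020487182018364327
the job is handed in; nothing more can be done
```

The job is done and handed in at 22.5 s. The larger clear bottle was gripped from above and turned over until its cap pointed about 6° off straight down. It was then stood upright on its old spot and let go; a picture showed it standing free with the jaws clear. I picked it up again, carried it over the rack and stopped above the reader window.

**Last checks**
- **Position:** the gripper is at (0.543, 0.2675), against a window estimate of about (0.542, 0.2675) averaged over both cameras, which differed by 1–2 mm.
- **Height:** the base is about 9.7 mm above the ring by the arm's reading. The side view suggested 1–2 mm more.
- **Stillness and grip:** the bottle is upright, the joints are almost still (0.002 rad/s), the jaws hold it (opening 0.55), and the measured force shows no contact with the reader.
- **Centring:** in the last side picture, taken before a final 1 mm lift, the bottle axis was about 1 mm off the window centre. That is within the 2 mm calibration.
- **Surroundings:** nothing else appeared to have moved.

No check failed. I have no picture of the bottle itself at the moment it was upside down, because the gripper was out of frame. That step rests on the arm's pose and the jaw opening.

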